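Bed in a sanding arbor and drift it loose

ROBOT

A 6-joint arm with a two-finger parallel gripper is mounted at the origin on the work surface. World frame = base frame: x ahead of the robot, y to its left, z up, the work surface at z = 0. Lengths are in mm, angles in rad, forces in N, time in s.
With the tool pointing down it reaches from about 300 to 775 mm from the base axis. Payload 14.6 kg.
Tool frame: the origin (TCP) lies between the finger pads; the fingertips stand 25 mm ahead of it and the grasp point (between the pads) lies 6 mm ahead of it; z points along the fingers, y is the line along which they close (so a half turn about z gives the same grasp; the last joint's range is limited). The gripper opens to 94 mm and grips with 3 to 60 N. Pads are 16 mm wide; open, the fingers measure 119 mm over their backs; the gripper's body (75 mm by 177 mm) begins 78 mm behind the grasp point.
Start: joints at [-1.394, 0.3, 1.521, -0, 1.321, -0.067], TCP at [132.759, -533.727, 230.446] pointing down, gripper open.
Joint ranges: [-3.03, 3.03], [-0.79, 2.21], [0.23, 2.52], [-1.04, 4.18], [0, 3.07], [-2.55, 2.55]. Speed limits (rad/s): [2.22, 2.22, 2.57, 3.14, 3.14, 3.14].

INTERFACE

Orientations are given as [roll, pitch, yaw] about the fixed x, y, z axes, in that order (R = Rz(yaw) Ry(pitch) Rx(roll)).
In Python, from cell import manip gives the robot as it stands. The module is installed in compiled form; this text tells all that it offers.
- The arm moves only by the tool step_arm, never from a script. Its argument "series" is one flat list of numbers, 5 for each row, row after row: the shift along the world's x, y, z in mm, then the turn about the world's z in rad, then the closure, from 0 (fully open) to 1 (shut). In form: [dx, dy, dz, spin, jaw, dx, dy, dz, spin, jaw, ...]. A call has 1 to 20 rows; each row shifts and turns the commanded pose from where the row before left it; what a row does not reach is not made up. A row lasts 1/8 s, in which the tool goes at most 62.5 mm and 10.7 degrees, less where a joint would pass 70% of its speed; a pose out of reach is approached as far as the arm can. A call is refused whole if a number of a shift passes 62.5 or a number of a turn 0.188, either way. A call with a gripper value outside its range is refused whole. The fingers move at their own pace and stop on an object; "squeeze" is the grip in N (left out, the last holds). Time passes only in rows, so rows that do not move let the fingers close. It gives the time, the measured TCP pose, the force, the opening and the grip force at its end, in the units of the state.
- manip.read_state(): the state, without advancing time (a new reading comes with each control period).
- manip.camera(name): name is "side" or "top"; returns (picture, depth): 480x640x3 uint8, blue, green, red; 480x640 float32, mm along the optical axis (not along the pixel's ray), 0 where there is no reading.
- manip.camera_info(name): a dict with "fovy" (degrees; the focal length in pixels is half the picture's height over the tangent of half this angle, whatever the lens; pixels are square), "cx", "cy" (the principal point, pixels), "eye" and "orientation" of the camera in the world. Camera axes: x right, y down, z forward; pixel columns grow to the right and rows downward; lengths in mm; the calibration is good to about 2 mm. A picture is of the moment at which its call begins. camera_info takes no time and is no camera call.
- manip.sign_off(): hands the job in; it is judged then, once.
The state is a dict: "clock": time; "joints": joint angles; "qd": joint speeds; "effort": joint torques, N m; "eef_pos": TCP position; "eef_rot": TCP orientation; "wrist_force": force on the tool from outside, world axes, zero at the start; "moment": the same for the moment, N m; "finger_gap": finger opening in mm; "finger_force": force on a finger pad.
Only numpy, scipy, OpenCV 4.12 (cv2) and the standard library are available. Lean on these libraries where they do the work, as an engineer would, in place of code of your own. Each camera call takes 0.05 s, during which the arm holds its last target. There are 200 camera calls.

TASK

Test-fit the red sanding arbor in the green spindle socket: push it in with a twisting motion until its collar sits fully down on the socket's top, never pressing the spring-mounted socket down with more than 18 N (which sinks it 3.6 mm), and let go of it. Then, without touching the arbor again, drive the wedge through the slot under it until the taper has come free and the arbor stands about a centimetre proud, resting on the wedge, and leave both like that. Do not disturb the spare blue arbor, the flask, the glue or the tape.

Things in the scene. Friction and masses are not known exactly. Their poses are not given: they have to be found in the camera images.
- arbor: The red sanding arbor, 119 mm tall, about 0.3 kg, round (yaw is free). Origin: centre of its lower end, z up along its axis. Steel cone shank 72 mm long, 8 mm in diameter below, 30 mm at the top (radius +0.15 mm per mm); dark collar 50 mm in diameter at z = 72 to 78 mm; red drum above. Starts hanging by its collar in one of the rack's two holes, origin 13 mm above the bench.
- drum (a point): Centre of the red drum, the place to grip: 40 mm in diameter, 34 mm tall, 95 mm above the arbor's origin. On top of the drum is a 22 mm wide hexagon nut, 7 mm tall.
- spare: Spare arbor, same shape and size with a blue drum, in the rack's other hole. To be left alone. Origin and axes as for the red one.
- rack: Fixed block of light wood, 75 (x) x 170 (y) x 85 mm high, with two 32 mm upright holes 45 mm either side of its centre along its y axis. Origin: centre of its underside.
- socket: Fixed dark base plate, 110 (x) x 150 (y) x 8 mm, of the green spindle socket. Origin: centre of its underside on the bench; z is the bore's axis, y runs along the slot. The green head floats on springs 6.5 mm above it: foot plate 90 x 140 mm, top 22 mm above the bench, and on it a 64 x 64 mm body whose top face is 112 mm above the bench, when unloaded.
- spindle (a joint): How far the green head is pushed down on its springs, in m: 0 unloaded, 5 N per mm (weights laid on it count too), end of travel 6 mm.
- socket_mouth (a point): Centre of the mouth of the bore (42 mm wide), on the head's top face, moving with it. The arbor is home when its collar rests on this face: its origin is then 72 mm below this point. Inside, six sprung jaws touch the cone about 8 mm before home; they yield sideways 1 mm per about 15 N, so ease sideways errors off by feel.
- slot_floor (a point): Centre of the slot's floor (top of the foot plate), on the bore's axis, moving with the head. The slot is 24 mm wide, 38 mm high and runs along y right through the body, open at both ends; the bore opens into it from above. The jaws hold the cone by friction: a straight push within 18 N stalls short of home; pushed while turned to and fro (0.3 rad or more per mm) it goes home with 8 to 14 N.
- drift: Steel drift wedge, about 0.35 kg, 180 mm long, 18 mm wide, underside flat. Origin: on the underside below the middle of its handle; x towards the thin tip, z up. Thickness 10 mm at the tip (x = 165 mm), rising 0.22 mm per mm to 30 mm at x = 74 mm, level from there to its end at x = -15 mm. Starts flat on the bench; it is slid along the slot's floor, tip first, from either end.
- drift_grip (a point): Middle of the wedge's yellow handle, 45 mm above its underside. The handle is an upright block 30 (along the wedge) x 18 mm, from 30 to 56 mm above the underside, pinched across its 18 mm from above.
- drift_thick (a point): Point on the wedge's underside 80 mm from its origin towards the tip, where it is 28.7 mm thick. The wedge meets the home arbor where it is 18 mm thick (its origin 129 mm from the bore's axis) and lifts it 11 mm when its origin is 78 mm from the axis. Driving takes up to about 15 N; it stays put when let go.
- flask: Dark teal drinking flask, 72 mm in diameter, 190 mm tall, standing. Origin: centre of its underside.
- glue: Small white glue bottle, 34 mm in diameter, 85 mm tall, standing. Origin: centre of its underside.
- tape: Roll of cream tape lying flat, 64 mm in diameter, 22 mm high. Origin: centre of its underside.
Not all that is in view belongs to the job. Several things have the shape of the drift; the one meant has the colours described above.

How it is judged:
By the outcome, as a careful person would: the job done as asked, in the order asked, and still so for the second after the job is handed in, with the robot touching nothing.
It also fails if it takes over 72 s, if anything falls off the work surface, if the arm or the gripper's body presses on something with over 40 N, if the wrist force passes 120 N, or if a joint passes its speed limit or range.

## Working session

There is one attempt and no reset: what is moved stays moved. The work goes in short steps, Python scripts to look and compute and a tool call to move; the robot and the scene stay as the last step left them, time stands still between calls to the robot, and variables do not carry over. Pictures are saved under pics/ and viewed, at most 10 in all, crops included, and the job is handed in when it is done.

Besides the shell and the picture viewer there is one more tool, called after "Request:" as name(argument=value, ...) on one line, values as JSON. step_arm: Moves the arm, as the interface text tells. Its arguments: {"type":"object","properties":{"series":{"type":"array"},"squeeze":{"type":"number"}},"required":["series"]}

```bash
mkdir -p pics
cat > h.py <<'E'
import numpy as np,cv2
from cell import manip
from scipy.spatial.transform import Rotation as R
def grab(n):
    im,d=manip.camera(n); i=manip.camera_info(n); return im,d,i
def pts(d,i):
    f=d.shape[0]/2/np.tan(np.radians(i['fovy'])/2)
    v,u=np.mgrid[:d.shape[0],:d.shape[1]]
    c=np.stack([(u-i['cx'])/f*d,(v-i['cy'])/f*d,d],-1)
    o=i['orientation']; o=np.array(o)
    M=o if o.shape==(3,3) else R.from_euler('xyz',o).as_matrix()
    return c@M.T+np.array(i['eye'])
E
python3 - <<'E'
from h import *
for n in('top','side'):
    im,d,i=grab(n); print(i); cv2.imwrite(f'pics/{n}0.png',im); np.savez(f'{n}0.npz',im=im,d=d,p=pts(d,i))
print(manip.read_state())
E
```

```text
{'fovy': 46.36702321953699, 'cx': 311.73517042136746, 'cy': 245.29374119700364, 'eye': array([ 261.37032932,    7.16941537, 1513.78092534]), 'orientation': array([-2.96640227,  0.01314469, -1.5659266 ])}
{'fovy': 46.98315867791521, 'cx': 319.5610676585012, 'cy': 239.6592842599413, 'eye': array([  95.96865145,  735.80176631, 1013.58183046]), 'orientation': array([-2.40307337,  0.00317027, -2.63177491])}
{'clock': 0.1, 'joints': array([-1.39360751e+00,  3.00415225e-01,  1.52154479e+00, -4.04025262e-06,
        1.32070109e+00, -6.66059712e-02]), 'qd': array([-0.00056792, -0.00153607, -0.00200221,  0.00049252,  0.00191898,
       -0.00142417]), 'effort': array([ 6.31894327e-04, -5.32644188e+01, -3.53283012e+01,  7.09981145e-02,
        2.34709441e-02, -4.80254232e-05]), 'eef_pos': array([ 132.71685139, -533.51992108,  229.93231775]), 'eef_rot': array([-3.14052631e+00, -6.72080341e-05,  2.43795753e-01]), 'wrist_force': array([-0.39329696,  0.34494007,  0.1560858 ]), 'moment': array([-0.00049672, -0.0055988 ,  0.02692741]), 'finger_force': 0.0, 'finger_gap': 93.96424720042393}
```

View pics/top0.png

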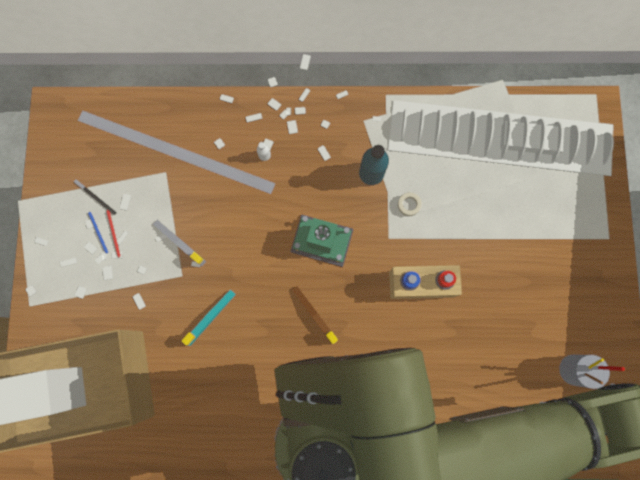

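View pics/side0.png

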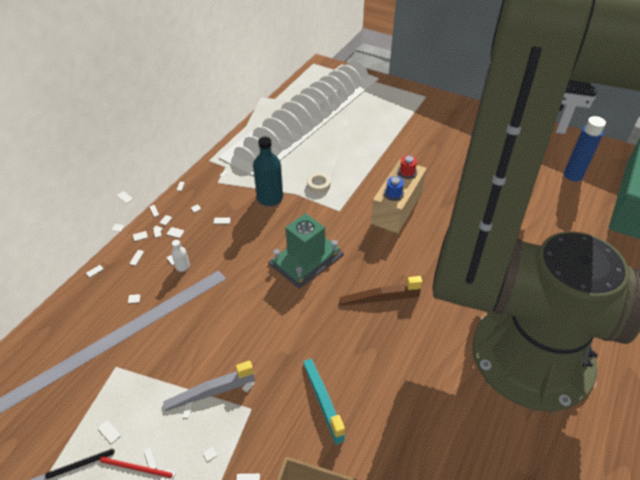

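Top: red arbor at (447,279), blue (411,280), socket mouth (322,233), steel wedge from tip (157,224) to handle (197,258), glue (264,150), flask (374,165), tape (409,204). The brown and teal wedges are decoys.

```bash
cat > m.py <<'E'
from h import *
def rect(q): 
    (c,s,a)=cv2.minAreaRect(q[:,:2].astype(np.float32)); return np.round(c,1),np.round(s,1),round(a,2)
for n in('top','side'):
    z=np.load(n+'0.npz'); im,p=z['im'],z['p']; hsv=cv2.cvtColor(im,cv2.COLOR_BGR2HSV).astype(int); H,S,V=hsv[...,0],hsv[...,1],hsv[...,2]
    Z=p[...,2]; X=p[...,0];Y=p[...,1]
    print(n,'table z',np.median(Z[(X>300)&(X<600)&(abs(Y)<400)]))
    def show(t,m):
        q=p[m]; 
        if len(q)>4: print(t,len(q),'med',q.mean(0).round(1),'z',np.percentile(q[:,2],[5,50,95]).round(1),'rect',*rect(q))
    red=((H<8)|(H>172))&(S>120)&(V>60)&(Z>90)&(Z<140)&(X>200)&(X<600)
    show('red',red); show('redtop',red&(Z>118)); 
    blue=(H>105)&(H<130)&(S>110)&(Z>90)&(X>200)&(X<600)&(Z<140); show('blue',blue); show('bluetop',blue&(Z>118))
    rk=(abs(Z-85)<5)&(X>250)&(X<500)&(Y<-100)&(Y>-500); show('rack',rk)
    near=(X>300)&(X<520)&(Y>-120)&(Y<120)
    gr=(H>60)&(H<95)&(S>60)&near
    show('sock top',near&(abs(Z-112)<4)); show('foot',gr&(abs(Z-22)<5)); 
    ye=(H>20)&(H<35)&(S>130)&(Y>200)&(X>340)&(X<450)&(Y<400)&(Z>20); show('yel',ye); show('yeltop',ye&(Z>50))
    dr=(X>330)&(X<520)&(Y>220)&(Y<480)&(Z>7)&(Z<70); show('drift',dr); show('driftlevel',dr&(abs(Z-30)<4))
    show('glue',(X>500)&(X<700)&(Y>80)&(Y<220)&(Z>15)&(Z<100)); show('flask',(X>450)&(X<650)&(Y<-50)&(Y>-260)&(Z>50)&(Z<200)); show('tape',(X>380)&(X<520)&(Y<-130)&(Y>-330)&(abs(Z-22)<6)&(S<90))
E
python3 m.py
```

```text
top table z 0.07843383923113834
red 183 med [ 399.  -349.5  121.7] z [103.6 123.6 130.8] rect [ 328.6 -491.3] [448.2  39.5] 61.96
redtop 145 med [ 401.8 -347.4  125.1] z [119.7 124.5 132. ] rect [ 328.5 -491.6] [447.5  39.5] 61.96
blue 131 med [ 420.2 -219.9  123.7] z [117.4 124.2 128.6] rect [ 422. -221.] [38.4 37.9] 2.68
bluetop 122 med [ 420.5 -220.6  124.4] z [119.  124.5 128.9] rect [ 422.  -221.5] [37.4 38.3] 89.83
rack 1231 med [ 422.5 -265.    84.8] z [80.8 84.6 89. ] rect [ 423.9 -266.7] [ 75.6 170.9] 1.53
sock top 68 med [513.3  -2.3 111.6] z [108.5 111.3 114.7] rect [517.9   3.5] [53.1 16. ] 73.11
foot 211 med [506.  -16.8  21.5] z [17.6 21.3 25.7] rect [5.015e+02 4.000e-01] [124.4  35.9] 89.36
drift 482 med [419.8 309.3  25.7] z [ 7.7 23.3 56. ] rect [425.  350.4] [188.6 255.1] 0.62
driftlevel 107 med [439.2 333.   29.3] z [26.4 29.3 32.8] rect [432.6 319.6] [210.1  60.4] 21.79
flask 131 med [ 454.7 -219.8   83.1] z [77.4 83.7 88.6] rect [ 454.7 -219.9] [10.9 77.9] 2.13
side table z 2.298148657295087
red 227 med [ 425.6 -298.3  114.9] z [ 94.  117.1 128.6] rect [ 428.  -3
[... 366 characters left out ...]
.4 89.3] rect [ 427.7 -265.4] [ 77.7 177.5] 2.32
sock top 64 med [514.9  -1.1 112.4] z [108.9 112.4 115.5] rect [513.6   2.9] [49.8 12.7] 89.95
foot 278 med [507.5  -3.3  23.1] z [19.9 23.2 26.4] rect [508.7   7.7] [125.7  32.5] 84.84
drift 1037 med [440.8 322.2  28.2] z [ 8.4 26.4 57.7] rect [427.1 355.2] [250.7 181.2] 81.22
driftlevel 308 med [437.9 334.3  30.3] z [26.6 30.5 33.4] rect [430.6 324.6] [207.   54.8] 19.87
glue 8 med [529.1  81.2  22.8] z [20.4 22.2 26.3] rect [531.3  81.6] [ 2.9 19.5] 88.93
flask 158 med [ 457.5 -202.3   80.8] z [57.  85.6 89.8] rect [ 457.7 -217.5] [14.2 84.3] 2.12
tape 15 med [ 410.1 -216.7   21.3] z [17.1 19.5 26.5] rect [ 399.4 -232.9] [146.5  58.4] 63.92
```

```bash
cat > m2.py <<'E'
from h import *
from m import rect
for n in('top','side'):
    z=np.load(n+'0.npz'); im,p=z['im'],z['p']; hsv=cv2.cvtColor(im,cv2.COLOR_BGR2HSV).astype(int); H,S,V=hsv[...,0],hsv[...,1],hsv[...,2]
    X,Y,Z=np.moveaxis(p,-1,0); print('==',n)
    def show(t,m):
        m=m.astype(np.uint8); k,l,st,_=cv2.connectedComponentsWithStats(m)
        if k<2: return print(t,'none')
        q=p[l==1+st[1:,4].argmax()]
        print(t,len(q),'mean',q.mean(0).round(1),'rect',*rect(q)); return q
    B=(abs(X-425)<40)
    for nm,y0 in(('red',-310),('blue',-220)):
        q=show(nm,B&(abs(Y-y0)<32)&(Z>119)&(Z<140)); print('  circ',np.round(cv2.minEnclosingCircle(q[:,:2].astype(np.float32))[0],1))
    N=(X>440)&(X<640)&(Y>-130)&(Y<130); show('socktop',N&(abs(Z-112)<6)); show('foot',N&(abs(Z-22)<5)); show('all',N&(Z>15)); show('base',N&(Z>4))
    D=(X>400)&(X<540)&(Y>250)&(Y<480)
    show('handle',D&(Z>50)&(Z<65)); q=show('drift',D&(Z>12)&(Z<70)); show('level',D&(abs(Z-30)<3.5))
    G=show('glue',(X>600)&(X<800)&(Y>80)&(Y<220)&(Z>10)&(Z<100)); show('flask',(X>600)&(X<800)&(Y<-50)&(Y>-260)&(Z>30)&(Z<200)); show('tape',(X>530)&(X<700)&(Y<-150)&(Y>-300)&(abs(Z-22)<7))
E
python3 m2.py | sed -n '/== top/,$p'
python3 - <<'E'
import cv2,numpy as np
a=cv2.imread('pics/top0.png');b=cv2.imread('pics/side0.png')
t=[a[200:275,280:365],a[210:275,145:225],b[210:290,260:350],b[355:415,155:260]]
cv2.imwrite('pics/crops.png',np.vstack([np.hstack([cv2.resize(t[0],(400,300)),cv2.resize(t[1],(400,300))]),np.hstack([cv2.resize(t[2],(400,300)),cv2.resize(t[3],(400,300))])]))
E
```

```text
== top
red 204 mean [ 424.3 -310.6  126.6] rect [ 424.4 -311.1] [38.1 37.8] 88.58
  circ [ 424.  -311.7]
blue 193 mean [ 421.7 -221.2  126.7] rect [ 421.6 -221.4] [37.6 37.4] 1.82
  circ [ 423.1 -221.4]
socktop 416 mean [542.5   2.6 111. ] rect [542.8   2.1] [64.3 65.1] 73.68
foot 776 mean [535.8   0.7  21.6] rect [542.5   2.3] [140.  91.] 74.29
all 1736 mean [537.6   1.6  54.1] rect [542.2   1.1] [142.3  91.1] 74.13
base 2090 mean [534.8   2.3  46.3] rect [540.2   4.3] [157.8 120. ] 72.89
handle 71 mean [486.7 335.1  55.1] rect [486.9 335.5] [30.4 17.1] 50.76
drift 251 mean [505.3 358.   36.5] rect [510.7 364.3] [106.9  18. ] 50.21
level 93 mean [517.6 373.1  29.8] rect [521.1 376.7] [63.3 17.7] 50.23
glue 178 mean [780.3 162.4  53.3] rect [782.8 163.4] [28.3 33.5] 16.09
flask 849 mean [ 720.1 -132.2  124.7] rect [ 729.3 -134.8] [70.9 63.4] 74.76
tape 243 mean [ 641.9 -238.    20.9] rect [ 642.5 -237.6] [60.7 62.1] 85.76
== side
red 166 mean [ 427.3 -304.9  127.9] rect [ 429.1 -308.1] [43.4 39.6] 89.56
  circ [ 430.  -308.5]
blue 182 mean [ 425.1 -215.3  127.8] rect [ 426.  -219.1] [38.4 42.5] 0.65
  circ [ 428.1 -219.6]
socktop 570 mean [545.4   5.9 112.5] rect [547.1   4.2] [67.9 68. ] 73.42
foot 812 mean [541.1  28.4  23.3] rect [545.8   4.4] [142.5  94.1] 73.61
all 2490 mean [540.3  19.8  62.7] rect [546.3   4.4] [142.7  94.2] 74.25
base 3100 mean [538.   21.7  52.1] rect [567.8 -19.4] [199.7 172.7] 78.64
handle 146 mean [489.8 339.5  56.5] rect [490.6 338.4] [30.  19.6] 49.78
drift 736 mean [506.2 362.6  34.1] rect [513.7 365.2] [100.9  21.9] 49.06
level 307 mean [516.  371.3  30.8] rect [514.1 365. ] [100.9  21.4] 49.53
glue 357 mean [784.1 172.2  50.5] rect [785.7 168.5] [27.8 31.6] 1.2
flask 1384 mean [ 726.4 -117.9  111. ] rect [ 730.3 -126.7] [71.6 57.5] 49.33
tape 258 mean [ 646.2 -233.5   22.7] rect [ 645.8 -235.4] [62.  66.1] 29.75
```

View pics/crops.png

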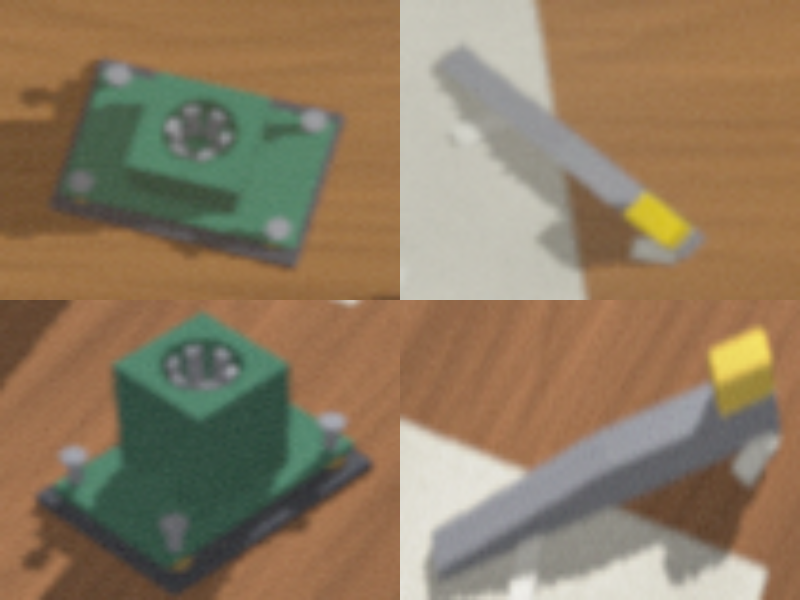

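The crops confirm the socket (yaw about -15.8°, jaws visible in the bore) and the steel wedge (yaw about 50°, tip away from the robot). Next: go above the red arbor, gripping along world x.

Request:
step_arm(series=[29.3, 22.3, 0, 0.166, 0.2, 29.3, 22.3, 0, 0.166, 0.2, 29.3, 22.3, 0, 0.166, 0.2, 29.3, 22.3, 0, 0.166, 0.2, 29.3, 22.3, 0, 0.166, 0.2, 29.3, 22.3, 0, 0.166, 0.2, 29.3, 22.3, 0, 0.166, 0.2, 29.3, 22.3, 0, 0.165, 0.2, 29.3, 22.3, 0, 0, 0.2, 29.3, 22.3, 0, 0, 0.2, 0, 0, -40, 0, 0.2, 0, 0, -40, 0, 0.2, 0, 0, -15, 0, 0.2, 0, 0, -15, 0, 0.2, 0, 0, 0, 0, 0.2], squeeze=10)

```text
clock: 1.98
eef_pos: [425.7, -310.8, 120.3]
eef_rot: [-3.141, -0.0, 1.571]
wrist_force: [-0.7, 0.3, -0.3]
finger_gap: 75.0
finger_force: 0.0
```

Light pinch along x, hold.

Request:
step_arm(series=[0, 0, 0, 0, 0.65, 0, 0, 0, 0, 0.65, 0, 0, 0, 0, 0.65, 0, 0, 0, 0, 0.65, 0, 0, 0, 0, 0.65, 0, 0, 0, 0, 0.65], squeeze=5)

```text
clock: 2.72
eef_pos: [425.8, -310.8, 120.7]
eef_rot: [3.141, 0.0, 1.571]
wrist_force: [-1.3, 0.3, 4.0]
finger_gap: 40.2
finger_force: 5.0
```

Run:
```python
from h import *
for n in('top','side'):
    im,d,i=grab(n); np.savez(n+'1.npz',im=im,d=d,p=pts(d,i)); cv2.imwrite(f'pics/{n}1.png',im)
t=cv2.imread('pics/top1.png')[220:360,380:520]; s=cv2.imread('pics/side1.png')[110:250,340:480]
cv2.imwrite('pics/g1.png',np.hstack([cv2.resize(t,(400,400)),cv2.resize(s,(400,400))]))
```

```text
(no output)
```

View pics/g1.png

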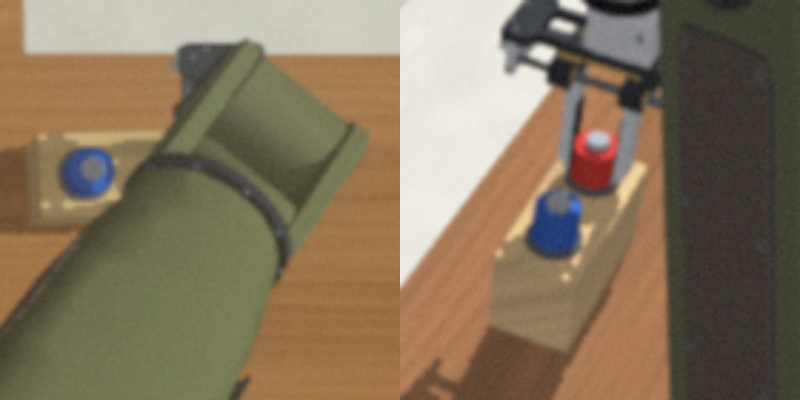

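Request:
step_arm(series=[0, 0, 1, 0, 0.3, 0, 0, 0, 0, 0.3, 0, 0, 0, -0.175, 0.3, 0, 0, 0, -0.175, 0.3, 0, 0, 0, -0.175, 0.3, 0, 0, 0, -0.175, 0.3, 0, 0, 0, -0.175, 0.3, 0, 0, 0, -0.175, 0.3, 0, 0, 0, -0.175, 0.3, 0, 0, 0, -0.175, 0.3, 0, 0, 0, -0.171, 0.3, 0, 0, 0, 0, 0.3])

```text
clock: 4.32
eef_pos: [425.7, -310.7, 121.3]
eef_rot: [-3.141, 0.0, 0.001]
wrist_force: [0.2, 0.2, -0.7]
finger_gap: 66.0
finger_force: 0.0
```

Request:
step_arm(series=[0, 0, 0, 0, 0.65, 0, 0, 0, 0, 0.65, 0, 0, 0, 0, 0.65, 0, 0, 0, 0, 0.65, 0, 0, 0, 0, 0.65], squeeze=5)

```text
clock: 4.95
eef_pos: [425.8, -310.7, 121.5]
eef_rot: [3.142, -0.0, 0.0]
wrist_force: [-0.5, 0.6, -0.2]
finger_gap: 40.2
finger_force: 5.0
```

Both pinches balanced, so the arbor axis is at (425.8, -310.7). Corrected by the same offset, the socket is at about (544, 2.3). Grip firmly, lift and carry.

Request:
step_arm(series=[0, 0, 0, 0, 0.65, 0, 0, 0, 0, 0.65, 0, 0, 5, 0, 0.65, 0, 0, 20, 0, 0.65, 0, 0, 35, 0, 0.65, 0, 0, 35, 0, 0.65, 0, 0, 20, 0, 0.65, 0, 0, 10, 0, 0.65, 0, 0, 0, 0, 0.65], squeeze=50)

```text
clock: 6.08
eef_pos: [425.8, -310.7, 246.4]
eef_rot: [3.141, -0.0, -0.0]
wrist_force: [-0.3, -0.1, -3.0]
finger_gap: 39.7
finger_force: 50.0
```

Request:
step_arm(series=[6.1, 15, 0, 0, 0.65, 10, 26, 0, 0, 0.65, 13, 35, 0, 0, 0.65, 13, 35, 0, 0, 0.65, 13, 35, 0, 0, 0.65, 13, 35, 0, 0, 0.65, 13, 35, 0, 0, 0.65, 13, 35, 0, 0, 0.65, 12, 32, 0, 0, 0.65, 8, 20, 0, 0, 0.65, 4, 10, 0, 0, 0.65, 0, 0, 0, 0, 0.65, 0, 0, 0, 0, 0.65])

```text
clock: 7.7
eef_pos: [543.6, 1.8, 246.3]
eef_rot: [3.142, 0.0, -0.001]
wrist_force: [-0.0, -0.4, -2.8]
finger_gap: 39.2
finger_force: 50.0
```

Run:
```python
from h import *
s=manip.read_state(); print(s['eef_pos'],s['wrist_force'],s['moment'],s['finger_gap'])
im,d,i=grab('side'); p=pts(d,i); cv2.imwrite('pics/s2.png',cv2.resize(im[120:330,220:430],(600,600)))
```

```text
[543.61286864   1.77402024 246.28551694] [-0.02879315 -0.3703395  -2.7711298 ] [ 0.01125361 -0.00797113  0.01658345] 39.240554425280706
```

View pics/s2.png

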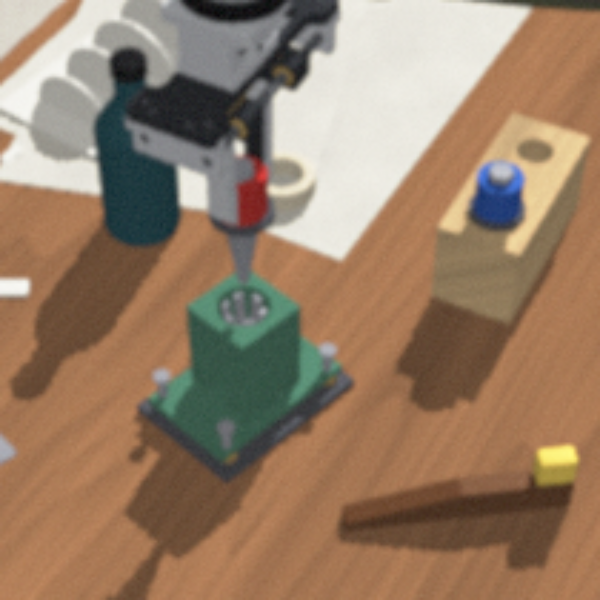

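The arbor hangs upright right above the mouth (crop ~(243,308)). Descend to just above the jaws.

Request:
step_arm(series=[0.2, 0.2, -20, 0, 0.65, 0.2, 0.3, -25, 0, 0.65, 0, 0, -20, 0, 0.65, 0, 0, -12, 0, 0.65, 0, 0, -8, 0, 0.65, 0, 0, -2, 0, 0.65, 0, 0, 0, 0, 0.65])

```text
clock: 8.62
eef_pos: [544.2, 2.8, 159.8]
eef_rot: [-3.142, 0.0, -0.0]
wrist_force: [-2.9, 1.4, -3.3]
finger_gap: 39.5
finger_force: 50.0
```

Request:
step_arm(series=[0, 0, -1, 0, 0.65, 0, 0, -1, 0, 0.65, 0, 0, -1, 0, 0.65, 0, 0, 0, 0, 0.65])

```text
clock: 9.12
eef_pos: [544.3, 2.9, 156.5]
eef_rot: [-3.141, -0.0, -0.0]
wrist_force: [-3.1, 3.8, 1.3]
finger_gap: 38.9
finger_force: 50.0
```

Request:
step_arm(series=[-0.1, 0.2, 0, 0.17, 0.65, -0.1, 0.1, -0.4, 0.17, 0.65, 0, 0, -0.4, -0.17, 0.65, 0, 0, -0.4, -0.17, 0.65, 0, 0, -0.4, -0.17, 0.65, 0, 0, -0.4, 0.17, 0.65])

```text
clock: 9.88
eef_pos: [543.9, 3.1, 154.3]
eef_rot: [-3.141, 0.001, -0.004]
wrist_force: [-3.2, 1.5, -0.8]
finger_gap: 39.4
finger_force: 50.0
```

Request:
step_arm(series=[-0.1, 0.1, -0.4, 0.17, 0.65, -0.1, 0, -0.4, 0.17, 0.65, 0, 0, -0.4, -0.17, 0.65, 0, 0, -0.4, -0.17, 0.65, 0, 0, -0.4, -0.17, 0.65, 0, 0, -0.4, -0.17, 0.65, 0, 0, -0.4, 0.17, 0.65])

```text
clock: 10.75
eef_pos: [543.8, 3.1, 151.7]
eef_rot: [3.141, 0.0, -0.174]
wrist_force: [-4.2, 0.5, 1.5]
finger_gap: 39.4
finger_force: 50.0
```

Request:
step_arm(series=[-0.1, 0, -0.4, 0.17, 0.65, -0.1, 0, -0.4, 0.17, 0.65, -0.1, 0, -0.4, 0.17, 0.65, 0, 0, -0.4, -0.17, 0.65, 0, 0, -0.4, -0.17, 0.65])

```text
clock: 11.38
eef_pos: [543.8, 3.3, 150.0]
eef_rot: [-3.141, -0.001, -0.005]
wrist_force: [-3.8, 1.9, 3.2]
finger_gap: 39.3
finger_force: 50.0
```

Request:
step_arm(series=[-0.1, 0.1, -0.4, -0.17, 0.65, -0.1, 0, -0.4, -0.17, 0.65, -0.1, 0, -0.4, 0.17, 0.65, 0, 0, -0.4, 0.17, 0.65])

```text
clock: 11.88
eef_pos: [543.6, 3.2, 148.6]
eef_rot: [3.141, -0.001, 0.005]
wrist_force: [-4.2, 1.3, 3.7]
finger_gap: 39.2
finger_force: 50.0
```

Request:
step_arm(series=[0, 0, -0.4, 0.17, 0.65, 0, 0, -0.4, 0.17, 0.65, 0, 0, -0.4, -0.17, 0.65])

```text
clock: 12.25
eef_pos: [543.7, 3.3, 147.6]
eef_rot: [3.141, -0.001, 0.173]
wrist_force: [-4.1, 3.4, 5.4]
finger_gap: 39.6
finger_force: 50.0
```

Request:
step_arm(series=[-0.1, 0.1, -0.4, -0.17, 0.65, -0.1, 0.1, -0.4, -0.17, 0.65, 0, 0, -0.3, -0.17, 0.65])

```text
clock: 12.62
eef_pos: [543.6, 3.4, 146.6]
eef_rot: [-3.141, -0.002, -0.345]
wrist_force: [-3.2, 2.0, 6.6]
finger_gap: 39.4
finger_force: 50.0
```

Request:
step_arm(series=[0, 0, -0.2, 0.17, 0.65, 0, 0, -0.2, 0.17, 0.65])

```text
clock: 12.88
eef_pos: [543.6, 3.2, 146.3]
eef_rot: [3.141, -0.002, 0.005]
wrist_force: [-2.9, -0.5, 7.5]
finger_gap: 39.6
finger_force: 50.0
```

Request:
step_arm(series=[0, 0, -0.3, 0.17, 0.65, 0, 0, -0.2, 0.17, 0.65, 0, 0, -0.2, -0.17, 0.65, 0, 0, 0, -0.17, 0.65])

```text
clock: 13.38
eef_pos: [543.7, 3.4, 145.9]
eef_rot: [3.141, -0.002, -0.005]
wrist_force: [-5.3, 1.7, 8.7]
finger_gap: 39.4
finger_force: 50.0
```

```bash
cat > gap.py <<'E'
from h import *
import sys
s=manip.read_state(); print(s['clock'],s['eef_pos'].round(2),s['wrist_force'].round(2),s['moment'].round(3))
im,d,i=grab('side'); p=pts(d,i); X,Y,Z=np.moveaxis(p,-1,0)
m=(abs(X-547)<40)&(abs(Y-4)<40)&(Z>100)&(Z<118)
g=cv2.cvtColor(im,cv2.COLOR_BGR2HSV); gm=m&(g[...,0]>55)&(g[...,0]<95)&(g[...,1]>60)
print('top face z',np.median(p[gm&(Z>107)][:,2]),gm.sum())
cv2.imwrite(sys.argv[1],cv2.resize(im[190:290,255:355],(600,600),interpolation=cv2.INTER_CUBIC))
E
python3 gap.py pics/s3.png
```

```text
13.375 [543.7    3.43 145.88] [-5.27  1.7   8.7 ] [0.424 0.878 0.269]
top face z 111.22313113229796 320
```

View pics/s3.png

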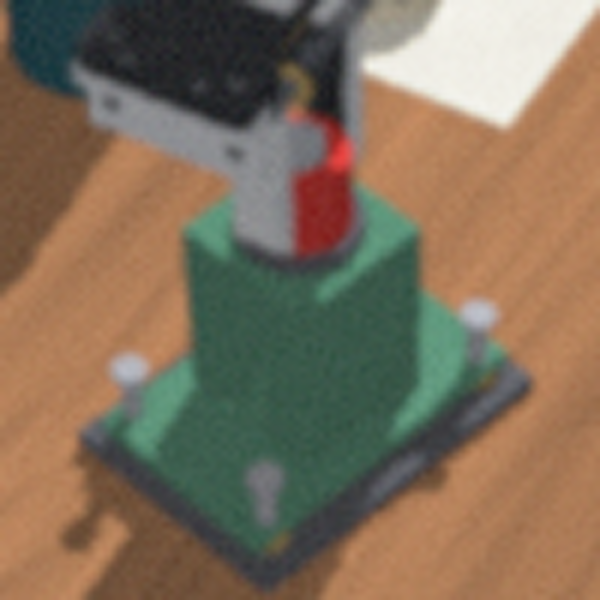

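Request:
step_arm(series=[-0.15, 0, -0.2, 0.17, 0.65, -0.15, 0, -0.1, 0.17, 0.65, -0.1, 0, -0.1, -0.17, 0.65, 0, 0, 0, -0.17, 0.65])

```text
clock: 13.92
eef_pos: [543.6, 3.4, 145.7]
eef_rot: [3.141, -0.003, -0.005]
wrist_force: [-3.0, 2.2, 10.0]
finger_gap: 39.2
finger_force: 50.0
```

Request:
step_arm(series=[-0.1, 0, -0.2, -0.17, 0.65, -0.1, 0, -0.2, -0.17, 0.65, 0, 0, 0, 0.17, 0.65, 0, 0, 0, 0.17, 0.65])

```text
clock: 14.42
eef_pos: [543.5, 3.3, 145.5]
eef_rot: [3.141, -0.004, 0.005]
wrist_force: [-3.1, 0.9, 11.3]
finger_gap: 39.1
finger_force: 50.0
```

Slope is now ~6 N/mm (spring only) and height matches home. One more twist, unload, release.

Request:
step_arm(series=[0, 0, -0.1, 0.17, 0.65, 0, 0, -0.1, 0.17, 0.65, 0, 0, 0, -0.17, 0.65, 0, 0, 0, -0.17, 0.65, 0, 0, 0, 0, 0.65])

```text
clock: 15.05
eef_pos: [543.6, 3.4, 145.4]
eef_rot: [3.141, -0.004, -0.003]
wrist_force: [-3.5, 1.4, 12.6]
finger_gap: 39.3
finger_force: 50.0
```

Request:
step_arm(series=[0, 0, 0.8, 0, 0.65, 0, 0, 0.8, 0, 0.65, 0, 0, 0.4, 0, 0.65, 0, 0, 0, 0, 0.65])

```text
clock: 15.55
eef_pos: [543.5, 3.3, 146.8]
eef_rot: [3.141, -0.003, -0.0]
wrist_force: [0.5, 0.9, 5.5]
finger_gap: 38.8
finger_force: 50.0
```

Request:
step_arm(series=[0, 0, 0.3, 0, 0.6, 0, 0, 0, 0, 0.3, 0, 0, 0, 0, 0.3, 0, 0, 0, 0, 0.3, 0, 0, 0, 0, 0.3, 0, 0, 0, 0, 0.3])

```text
clock: 16.3
eef_pos: [542.4, 3.5, 145.9]
eef_rot: [3.142, 0.0, -0.0]
wrist_force: [-0.4, -0.5, 0.2]
finger_gap: 66.0
finger_force: 0.0
```

Request:
step_arm(series=[0, 0, 10, 0, 0.3, 0, 0, 25, 0, 0.3, 0, 0, 35, 0, 0.3, 0, 0, 20, 0, 0.3])

```text
clock: 16.8
eef_pos: [542.8, 3.5, 238.5]
eef_rot: [3.141, -0.002, -0.0]
wrist_force: [0.5, 0.8, -1.0]
finger_gap: 66.0
finger_force: 0.0
```

Released cleanly. Now to the wedge, turning the wrist so that the wedge can later be turned the other way.

Request:
step_arm(series=[-2.7, 16.5, 0, 0.18, 0.3, -5.4, 33.2, 0, 0.18, 0.3, -5.4, 33.2, 0, 0.18, 0.3, -5.4, 33.2, 0, 0.18, 0.3, -5.4, 33.2, 0, 0.18, 0.3, -5.4, 33.2, 0, 0.18, 0.3, -5.4, 33.2, 0, 0.18, 0.3, -5.4, 33.2, 0, 0.18, 0.3, -5.4, 33.2, 0, 0.18, 0.3, -5.4, 33.2, 0, 0.18, 0.3, -3.1, 17.2, 0, 0.18, 0.3, 0, 0, 0, 0.18, 0.3, 0, 0, -15, 0.18, 0.3, 0, 0, -15, 0.18, 0.3, 0, 0, -15, 0.18, 0.3, 0, 0, -15, 0.18, 0.3, 0, 0, -15, 0.18, 0.3, 0, 0, -15, 0.18, 0.3, 0, 0, -15, 0.18, 0.3, 0, 0, 0, 0.18, 0.3])

```text
clock: 19.3
eef_pos: [487.8, 335.8, 130.5]
eef_rot: [-3.141, -0.001, -2.677]
wrist_force: [0.4, 1.1, 0.7]
finger_gap: 65.8
finger_force: 0.0
```

Request:
step_arm(series=[0, 0, 0, 0.18, 0.3, 0, 0, 0, 0.18, 0.3, 0, 0, 0, 0.057, 0.3, 0, 0, 0, 0, 0.3])

```text
clock: 19.8
eef_pos: [488.2, 336.1, 131.6]
eef_rot: [-3.141, 0.001, -2.267]
wrist_force: [-0.5, 0.0, 0.7]
finger_gap: 65.7
finger_force: 0.0
```

Run:
```python
from h import *
from m import rect
s=manip.read_state(); print(s['clock'],s['eef_pos'],s['eef_rot'],s['joints'])
im,d,i=grab('top'); p=pts(d,i); cv2.imwrite('pics/t4.png',im); X,Y,Z=np.moveaxis(p,-1,0)
for t,m in(('nut',(Z>150)&(Z<168)),('drum',(Z>140)&(Z<168)),('all',(Z>105)&(Z<168))):
    m=m&(abs(X-543)<45)&(abs(Y-3)<45); q=p[m]; print(t,len(q),q.mean(0).round(2),rect(q),np.percentile(q[:,2],[5,50,95]))
a=im[200:275,280:365]; 
im2,d2,i2=grab('side'); b=im2[300:420,150:290]
cv2.imwrite('pics/g4.png',np.hstack([cv2.resize(a,(400,350)),cv2.resize(b,(400,350))]))
```

```text
top table z 0.07843383923113834
red 183 med [ 399.  -349.5  121.7] z [103.6 123.6 130.8] rect [ 328.6 -491.3] [448.2  39.5] 61.96
redtop 145 med [ 401.8 -347.4  125.1] z [119.7 124.5 132. ] rect [ 328.5 -491.6] [447.5  39.5] 61.96
blue 131 med [ 420.2 -219.9  123.7] z [117.4 124.2 128.6] rect [ 422. -221.] [38.4 37.9] 2.68
bluetop 122 med [ 420.5 -220.6  124.4] z [119.  124.5 128.9] rect [ 422.  -221.5] [37.4 38.3] 89.83
rack 1231 med [ 422.5 -265.    84.8] z [80.8 84.6 89. ] rect [ 423.9 -266.7] [ 75.6 170.9] 1.53
sock top 68 med [513.3  -2.3 111.6] z [108.5 111.3 114.7] rect [517.9   3.5] [53.1 16. ] 73.11
foot 211 med [506.  -16.8  21.5] z [17.6 21.3 25.7] rect [5.015e+02 4.000e-01] [124.4  35.9] 89.36
drift 482 med [419.8 309.3  25.7] z [ 7.7 23.3 56. ] rect [425.  350.4] [188.6 255.1] 0.62
driftlevel 107 med [439.2 333.   29.3] z [26.4 29.3 32.8] rect [432.6 319.6] [210.1  60.4] 21.79
flask 131 med [ 454.7 -219.8   83.1] z [77.4 83.7 88.6] rect [ 454.7 -219.9] [10.9 77.9] 2.13
side table z 2.298148657295087
red 227 med [ 425.6 -298.3  114.9] z [ 94.  117.1 128.6] rect [ 428.  -3
[... 933 characters left out ...]
 rect [ 457.7 -217.5] [14.2 84.3] 2.12
tape 15 med [ 410.1 -216.7   21.3] z [17.1 19.5 26.5] rect [ 399.4 -232.9] [146.5  58.4] 63.92
19.8 [488.21012218 336.07767376 131.58115545] [-3.14136768e+00  5.82752956e-04 -2.26689082e+00] [ 5.41108416e-01  4.87909354e-01  1.50000080e+00 -2.37962260e-05
  1.15305821e+00 -1.90438003e+00]
nut 147 [542.36   2.22 154.21] (array([542.2,   2.2]), array([38.7, 37.2]), 0.38) [150.28489682 153.45100543 159.61473373]
drum 211 [541.82   2.18 152.18] (array([542.8,   2.2]), array([37.3, 40.4]), 89.85) [146.08284015 151.59294398 159.24842257]
all 611 [539.16   2.37 126.39] (array([542.3,   2.4]), array([64. , 65.7]), 74.67) [107.08405164 114.94183612 157.0943802 ]
```

View pics/g4.png

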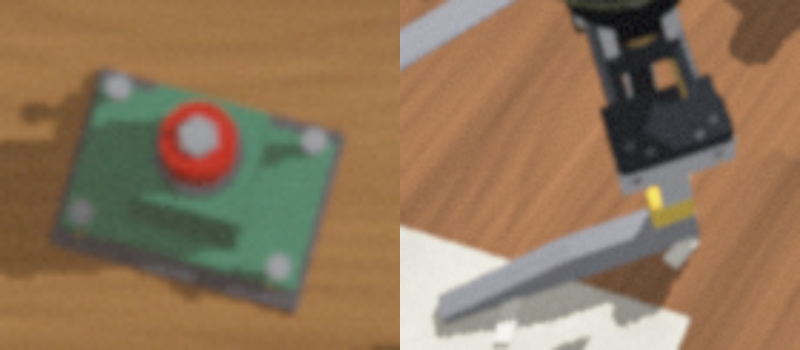

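The arbor stands upright in the socket (left crop (200,145)), drum top at about 151.6, matching home. Gripper is above the yellow handle, aligned. Descend and grip.

Request:
step_arm(series=[0, 0, -25, 0, 0.4, 0, 0, -25, 0, 0.4, 0, 0, -20, 0, 0.4, 0, 0, -10, 0, 0.4, 0, 0, 0, 0, 0.6, 0, 0, 0, 0, 0.88, 0, 0, 0, 0, 0.88, 0, 0, 0, 0, 0.88, 0, 0, 0, 0, 0.88, 0, 0, 0, 0, 0.88], squeeze=8)

```text
clock: 21.15
eef_pos: [488.2, 336.1, 51.3]
eef_rot: [-3.141, 0.0, -2.266]
wrist_force: [-1.4, -0.2, 4.5]
finger_gap: 18.2
finger_force: 8.0
```

Request:
step_arm(series=[0, 0, 0, 0, 0.9, 0, 0, 0, 0, 0.9, 0, 0, 0, 0, 0.9, 0, 0, 0, 0, 0.9], squeeze=55)

```text
clock: 21.65
eef_pos: [488.1, 336.1, 51.3]
eef_rot: [-3.141, 0.0, -2.266]
wrist_force: [-1.7, 1.2, 5.7]
finger_gap: 17.7
finger_force: 55.0
```

Request:
step_arm(series=[0, 0, 10, 0, 0.9, 0, 0, 25, 0, 0.9, 0, 0, 25, 0, 0.9, 0, 0, 0, -0.1, 0.9, 0, 0, 0, -0.16, 0.9, 0, 0, 0, -0.16, 0.9, 0, 0, 0, -0.16, 0.9, 0, 0, 0, -0.16, 0.9, 0, 0, 0, -0.16, 0.9, 0, 0, 0, -0.16, 0.9, 0, 0, 0, -0.16, 0.9, 0, 0, 0, -0.16, 0.9])

```text
clock: 23.15
eef_pos: [487.8, 335.8, 110.8]
eef_rot: [-3.141, -0.001, 2.631]
wrist_force: [-0.2, -0.2, -4.5]
finger_gap: 18.1
finger_force: 55.0
```

Request:
step_arm(series=[6.3, -7, 0, -0.16, 0.9, 12, -13, 0, -0.16, 0.9, 12, -13, 0, -0.16, 0.9, 12, -13, 0, -0.16, 0.9, 12, -13, 0, -0.16, 0.9, 12, -13, 0, -0.16, 0.9, 12, -13, 0, -0.16, 0.9, 12, -13, 0, -0.16, 0.9, 12, -13, 0, -0.064, 0.9, 8, -9, 0, 0, 0.9, 4, -6, 0, 0, 0.9, 0, 0, 0, 0, 0.9, 0, 0, 0, 0, 0.9])

```text
clock: 24.78
eef_pos: [602.1, 210.3, 110.9]
eef_rot: [-3.141, 0.0, 1.294]
wrist_force: [0.5, 0.9, -3.9]
finger_gap: 17.4
finger_force: 55.0
```

```bash
sed -i '/^for n in/,$d' m.py
python3 - <<'E'
from h import *
from m import rect
s=manip.read_state(); print(s['clock'],s['eef_pos'].round(1),s['eef_rot'].round(4),s['wrist_force'],s['joints'].round(3))
im,d,i=grab('top'); cv2.imwrite('pics/t5.png',im)
im2,d2,i2=grab('side'); p=pts(d2,i2); X,Y,Z=np.moveaxis(p,-1,0)
np.savez('s5.npz',im=im2,p=p)
cv2.imwrite('pics/g5.png',np.hstack([cv2.resize(im[150:290,210:370],(400,350)),cv2.resize(im2[150:290,180:340],(400,350))]))
# wedge tip cluster: along-axis profile
dr=np.array([.274,.9617]);n=np.array([dr[1],-dr[0]])
a=(X-543.5)*dr[0]+(Y-3.4)*dr[1]; b=(X-543.5)*n[0]+(Y-3.4)*n[1]
for lo in range(46,190,12):
    m=(a>lo)&(a<lo+12)&(abs(b-2)<20)&(Z>45)&(Z<100); q=p[m]
    if len(q)>3: print(lo,len(q),'b',np.percentile(b[m],[3,97]).round(1),'z',np.percentile(q[:,2],[5,95]).round(1))
E
```

```text
24.775 [602.1 210.3 110.9] [-3.1414  0.      1.2936] [ 0.52794298  0.8703636  -3.85875439] [0.279 0.605 1.37  0.    1.167 0.556]
46 24 b [-6.4 12.3] z [65.2 74.3]
58 46 b [-7.4 12.2] z [63.3 76.4]
70 46 b [-7.4 11.9] z [62.9 78.5]
82 51 b [-7.5 10.9] z [63.6 81.5]
94 56 b [-6.9 10.6] z [64.3 83.7]
106 61 b [-7.5  9.7] z [64.6 86.7]
118 39 b [-7.5 -2. ] z [62.3 88.3]
130 24 b [-7.6 -2.7] z [63.2 85.6]
142 21 b [-8.1 -4.7] z [61.7 79.5]
154 23 b [-8.1 -4.4] z [62.9 78. ]
166 23 b [-7.7 -4. ] z [62.9 77. ]
178 23 b [-7.2 -3.4] z [61.1 76.6]
```

View pics/g5.png

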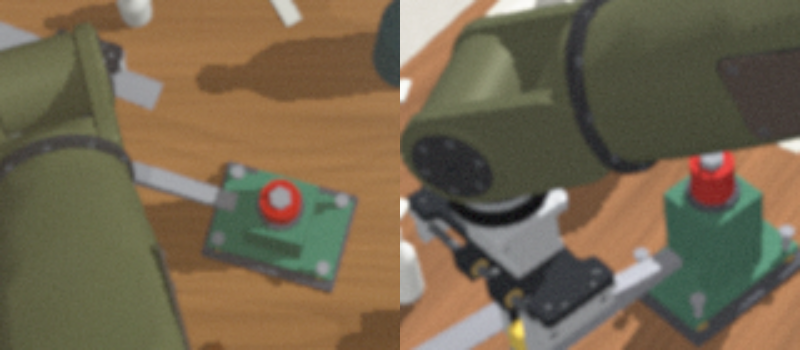

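Wedge is level and centred on the slot line (tip end over the foot plate). Lower and start in.

Request:
step_arm(series=[0, 0, -15, 0, 0.9, 0, 0, -14, 0, 0.9, 0, 0, -7, 0, 0.9, 0, 0, 0, 0, 0.9, -2.74, -9.62, 0, 0, 0.9, -2.74, -9.62, 0, 0, 0.9, -2.74, -9.62, 0, 0, 0.9, -1.37, -4.81, 0, 0, 0.9, 0, 0, 0, 0, 0.9])

```text
clock: 26.0
eef_pos: [592.8, 175.9, 75.1]
eef_rot: [3.141, -0.0, 1.292]
wrist_force: [-0.6, 0.7, -3.6]
finger_gap: 17.5
finger_force: 55.0
```

Request:
step_arm(series=[-2.74, -9.62, 0, 0, 0.9, -2.74, -9.62, 0, 0, 0.9, -2.74, -9.62, 0, 0, 0.9, -1.37, -4.81, 0, 0, 0.9, 0, 0, -1, 0, 0.9, 0, 0, -1, 0, 0.9, 0, 0, 0, 0, 0.9])

```text
clock: 26.88
eef_pos: [583.2, 142.9, 72.9]
eef_rot: [-3.142, 0.0, 1.293]
wrist_force: [0.3, -0.2, -4.4]
finger_gap: 17.4
finger_force: 55.0
```

Request:
step_arm(series=[0, 0, -0.5, 0, 0.9, 0, 0, -0.5, 0, 0.9, 0, 0, 0, 0, 0.9])

```text
clock: 27.25
eef_pos: [583.3, 142.7, 72.1]
eef_rot: [3.141, -0.0, 1.293]
wrist_force: [-0.3, -0.6, -0.9]
finger_gap: 17.9
finger_force: 55.0
```

Request:
step_arm(series=[-1.37, -4.81, 0, 0, 0.9, -1.37, -4.81, 0, 0, 0.9, -1.1, -3.85, 0, 0, 0.9, -1.1, -3.85, 0, 0, 0.9, 0, 0, 0, 0, 0.9])

```text
clock: 27.88
eef_pos: [578.4, 125.6, 72.2]
eef_rot: [3.141, -0.001, 1.293]
wrist_force: [2.1, 5.0, -1.3]
finger_gap: 17.5
finger_force: 55.0
```

Request:
step_arm(series=[-1.1, -3.85, 0, 0, 0.9, -1.1, -3.85, 0, 0, 0.9, 0, 0, 0, 0, 0.9])

```text
clock: 28.25
eef_pos: [576.2, 117.9, 72.2]
eef_rot: [3.141, -0.001, 1.293]
wrist_force: [1.4, 3.9, -1.2]
finger_gap: 17.6
finger_force: 55.0
```

Request:
step_arm(series=[-1.1, -3.85, 0, 0, 0.9, -1.1, -3.85, 0, 0, 0.9, -1.1, -3.85, 0, 0, 0.9, -1.1, -3.85, 0, 0, 0.9, 0, 0, 0, 0, 0.9])

```text
clock: 28.88
eef_pos: [571.7, 102.1, 72.1]
eef_rot: [3.141, -0.0, 1.293]
wrist_force: [1.1, 2.1, -0.6]
finger_gap: 17.8
finger_force: 55.0
```

Request:
step_arm(series=[-1.1, -3.85, 0, 0, 0.9, -1.1, -3.85, 0, 0, 0.9, -1.1, -3.85, 0, 0, 0.9, 0, 0, 0, 0, 0.9])

```text
clock: 29.38
eef_pos: [568.2, 90.2, 72.0]
eef_rot: [-3.141, 0.001, 1.292]
wrist_force: [-0.1, -0.3, -0.9]
finger_gap: 17.6
finger_force: 55.0
```

Request:
step_arm(series=[-1.1, -3.85, 0, 0, 0.9, -1.1, -3.85, 0, 0, 0.9, -0.9, -3.1, 0, 0, 0.9, 0, 0, 0, 0, 0.9])

```text
clock: 29.88
eef_pos: [565.1, 79.3, 71.9]
eef_rot: [-3.141, 0.001, 1.293]
wrist_force: [0.2, -0.3, -0.6]
finger_gap: 17.7
finger_force: 55.0
```

Run:
```python
from h import *
from m import rect
s=manip.read_state(); e=s['eef_pos']; print(s['clock'],e.round(1),s['wrist_force'].round(1),'dist',(e[0]-543.5)*.274+(e[1]-3.4)*.9617)
im,d,i=grab('top'); im2,d2,i2=grab('side'); 
for p,im_ in((pts(d,i),im),(pts(d2,i2),im2)):
    X,Y,Z=np.moveaxis(p,-1,0); h=cv2.cvtColor(im_,cv2.COLOR_BGR2HSV); red=((h[...,0]<8)|(h[...,0]>172))&(h[...,1]>120)&(abs(X-543)<45)&(abs(Y-3)<45)
    q=p[red]; print(len(q),np.percentile(q[:,2],[2,50,90,98]).round(1) if len(q) else '')
cv2.imwrite('pics/g6.png',np.hstack([cv2.resize(im[180:280,270:370],(400,400)),cv2.resize(im2[150:290,230:370],(400,400))]))
```

```text
29.875 [565.1  79.3  71.9] [ 0.2 -0.3 -0.6] dist 78.9492351715061
139 [126.9 160.2 164.4 166. ]
232 [129.8 156.2 164.5 166.3]
```

View pics/g6.png

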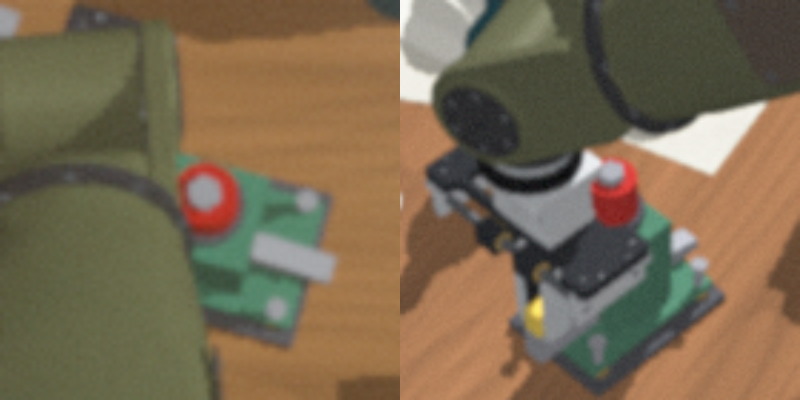

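Arbor has risen ~11 mm (drum top ~162–163); wedge tip emerges on the far side. Nudge 0.7 mm, release, retreat up and back.

Request:
step_arm(series=[-0.2, -0.7, 0, 0, 0.9, 0, 0, 0, 0, 0.9, 0, 0, 0, 0, 0.8, 0, 0, 0, 0, 0.6, 0, 0, 0, 0, 0.45, 0, 0, 0, 0, 0.45, 0, 0, 0, 0, 0.45, 0, 0, 0, 0, 0.45], squeeze=10)

```text
clock: 30.98
eef_pos: [565.0, 79.2, 71.9]
eef_rot: [3.142, -0.0, 1.293]
wrist_force: [-0.6, -0.1, 0.1]
finger_gap: 51.7
finger_force: 0.0
```

Request:
step_arm(series=[0, 0, 10, 0, 0.45, 1, 3, 20, 0, 0.45, 3, 9, 25, 0, 0.45, 8, 28, 25, 0, 0.45, 8, 28, 25, 0, 0.45, 10, 35, 25, 0, 0.45, 10, 35, 10, 0, 0.45, 10, 35, 0, 0, 0.45, 0, 0, 0, 0, 0.45])

```text
clock: 32.1
eef_pos: [614.9, 254.1, 212.2]
eef_rot: [3.142, -0.0, 1.295]
wrist_force: [-0.3, -0.5, -0.1]
finger_gap: 51.8
finger_force: 0.0
```

Run:
```python
from h import *
from m import rect
s=manip.read_state(); print(s['clock'],s['eef_pos'].round(1),s['wrist_force'].round(1),s['finger_gap'])
im,d,i=grab('top'); im2,d2,i2=grab('side')
for p,im_ in((pts(d,i),im),(pts(d2,i2),im2)):
    X,Y,Z=np.moveaxis(p,-1,0); h=cv2.cvtColor(im_,cv2.COLOR_BGR2HSV)
    A=(abs(X-543)<45)&(abs(Y-3)<45); q=p[A&(Z>150)&(Z<180)]; print('arbor',len(q),q.mean(0).round(1),rect(q),np.percentile(q[:,2],[50,95]).round(1))
    y=(h[...,0]>20)&(h[...,0]<35)&(h[...,1]>130)&(abs(X-565)<45)&(abs(Y-80)<45)&(Z>70); q=p[y]
    if len(q)>4: print('handle',len(q),q.mean(0).round(1),rect(q))
cv2.imwrite('pics/g7.png',np.hstack([cv2.resize(im[170:280,270:380],(400,400)),cv2.resize(im2[180:300,240:360],(400,400))]))
```

```text
32.1 [614.9 254.1 212.2] [-0.3 -0.5 -0.1] 51.766623320876995
arbor 211 [542.3   4.6 162.3] (array([542.3,   4.7]), array([39.7, 37. ]), 0.53) [161.6 170.2]
handle 73 [563.3  77.3  74.7] (array([563.5,  77. ]), array([29.9, 18.2]), 74.05)
arbor 267 [544.2  10.9 163.3] (array([547.1,   6.6]), array([37.4, 45.4]), 29.94) [163.8 171.7]
handle 93 [566.4  82.   77. ] (array([566.5,  80.4]), array([31.8, 19.7]), 82.78)
```

View pics/g7.png

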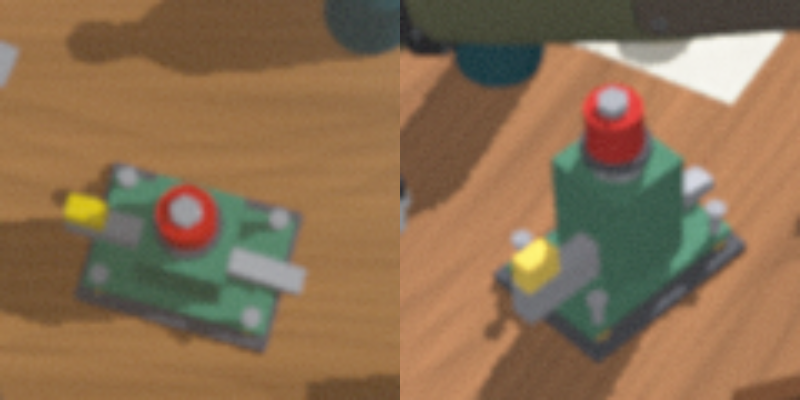

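The arbor stands ~10.5 mm proud on the wedge (left crop (187,213)). The handle is ~77–78 mm from the axis and the gripper is clear.

```bash
python3 -c "
from cell import manip
print(manip.sign_off())"
```

```text
the job is handed in; nothing more can be done
None
```

The job is handed in at about 32 s: the red arbor was twisted home with at most about 16 N on the socket and let go, and the wedge then freed it, so it now stands about 10.5 mm proud, resting on the wedge. The robot touches neither; the spare arbor, flask, glue and tape were never approached, though I did not measure them again at the end.

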